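Clear the screw caps off the mixing board

ROBOT

A 6-joint arm with a two-finger parallel gripper is mounted at the origin on the work surface. World frame = base frame: x ahead of the robot, y to its left, z up, the work surface at z = 0. Lengths are in m, angles in rad, forces in N, time in s.
With the tool pointing down it reaches from about 0.25 to 0.725 m from the base axis. Payload 4 kg.
Tool frame: the origin (TCP) lies midway between the tips of the shut fingers; the grasp point (between the pads) lies 19 mm behind it (bot.grip_point_offset is the distance from the TCP to the grasp point, in m); z points along the fingers, y is the line along which they close (so a half turn about z gives the same grasp; the last joint's range is limited). The gripper opens to 85 mm and grips with 20 to 120 N. Pads are 22 mm wide; open, the fingers measure 114 mm over their backs; the gripper's body (76 mm by 85 mm) begins 54 mm behind the grasp point. The pads swing forward as they close: fully open they stand 13 mm farther back than shut.
Start: joints at [1.276, 0.241, 0.005, 1.335, 0, 1.571], TCP at [0.145, 0.478, 0.231] pointing down, gripper open.
Joint ranges: [-2.72, 2.72], [-1.05, 1.87], [-1.09, 1.28], [-1.99, 2.15], [-1.42, 1.44], [-3.14, 3.14]. Speed limits (rad/s): [2.79, 2.79, 3.14, 3.14, 3.14, 3.14].

INTERFACE

Orientations are given as a unit quaternion [x, y, z, w].
In Python, from workcell import bot gives the robot as it stands.
- The arm moves only by the tool step_arm, never from a script. Its argument "targets" is text: rows parted by semicolons, each of 7 numbers parted by spaces: the opening, from -1 (shut) to 1 (fully open), so that 0 is half open, then the shift along the world's x, y, z normalised to -1 to 1, where 1 is 0.5 m, then the turn, a rotation vector about the world's x, y, z normalised to -1 to 1, where 1 is pi/4 rad. In form: gripper x y z wx wy wz; .... A call has 1 to 10 rows; each row is the pose to reach, as a shift and turn from the pose commanded when the call began; what a row does not reach only later rows make up. A row lasts 1/12 s, in which the tool goes at most 41.7 mm and 7.16 degrees, less where a joint would pass 70% of its speed; a pose out of reach is approached as far as the arm can. A call with a number of a shift or a turn outside -1 to 1 is refused whole. A call with a gripper value outside its range is refused whole. The fingers move at their own pace and stop on an object; the grip force is fixed at half the most. Time passes only in rows, so rows that repeat a pose let the fingers close. It gives the time, the measured TCP pose, the force, the opening and the grip force at its end, in the units of the state.
- bot.get_obs(): the state, without advancing time (a new reading comes with each control period).
- bot.camera(name): name is "scene" or "top" or "wrist"; returns the picture (420x560x3 uint8, red, green, blue); there is no depth.
- bot.camera_info(name): a dict with "vertical_fov" (degrees; the focal length in pixels is half the picture's height over the tangent of half this angle, whatever the lens; pixels are square), "cx", "cy" (the principal point, pixels), "D" ([k1, k2, p1, p2, k3] as OpenCV has them; the pictures are not rectified), "pose" (4x4, takes a point from camera to world coordinates). Camera axes: x right, y up, looking along -z (the intrinsics and any distortion apply to the point x, -y, -z); pixel columns grow to the right and rows downward; lengths in m; the calibration is good to about 2 mm. A picture is of the moment at which its call begins: read the wrist's pose just before it. camera_info takes no time and is no camera call; for the wrist camera it gives the pose at the moment of the call.
- bot.job_done(): hands the job in; it is judged then, once.
The state is a dict: "clock": time; "joint_pos": joint angles; "joint_vel": joint speeds; "tau": joint torques, N m; "eef_pos": TCP position; "tool_rot": TCP orientation; "ft_force": force on the tool from outside, world axes, zero at the start; "ft_torque": the same for the moment, N m; "grip_width": finger opening in m; "grasp_force": force on a finger pad.
Only numpy, scipy, OpenCV 4.12 (cv2) and the standard library are available. Lean on these libraries where they do the work, as an engineer would, in place of code of your own. Each camera call takes 0.05 s, during which the arm holds its last target. There are 200 camera calls.

TASK

Sweep the three loose screw caps along the raised mixing board and over its edge into the open tray that stands against it, pushing them with the fingers: do not pick up or lift a cap, and do not let one fall anywhere else. The tin and the cup on the board, and everything else on the bench, stay standing or lying where they are.

Things in the scene. Friction and masses are not known exactly. Their poses are not given: they have to be found in the camera images.
- board: Fixed raised mixing board: a flat grey-topped slab on a wooden plinth, 250 mm along its x, 320 mm along its y, top face 50 mm above its origin (centre of its underside, on the bench). It may stand turned up to about 9 degrees. Its top has no rim or lip.
- tray: Fixed open-topped aluminium tray, 260 mm along its x, 130 mm along its y, 42 mm high (its rim is 8 mm lower than the board's top), walls and floor 4 mm thick. Origin: centre of its underside, on the bench. It stands along one of the board's two 320 mm-apart edges, at the board's +y or -y side (differs from start to start), its axes parallel to the board's, 5 mm from it; its centre is 230 mm from the board's centre.
- carton: Fixed sealed cardboard carton with a flat closed top, 260 x 130 x 42 mm, against the board's edge opposite the tray, placed likewise. Origin: centre of its underside.
- cap_a_center (a point): Centre of one of the three identical black plastic screw caps: a flat disc, 38 mm across, 18 mm high, about 20 g, lying loose on the board's top (this point is then 9 mm above the top). It lies alone in the lane near the board's -x edge, about 80 mm from the board's centre line, anywhere along y.
- cap_b_center (a point): Centre of another of the three identical black plastic screw caps: a flat disc, 38 mm across, 18 mm high, about 20 g, lying loose on the board's top (this point is then 9 mm above the top). It lies in the lane near the board's +x edge, about 80 mm from the board's centre line, with another cap in the same lane at least 100 mm away along y.
- cap_c_center (a point): Centre of another of the three identical black plastic screw caps: a flat disc, 38 mm across, 18 mm high, about 20 g, lying loose on the board's top (this point is then 9 mm above the top). It lies in the lane near the board's +x edge, about 80 mm from the board's centre line, with another cap in the same lane at least 100 mm away along y.
- tin: Small closed paint tin standing on the board's middle line between the caps' lanes, 50 mm across, 55 mm high. Origin: centre of its underside. Not to be moved.
- cup: White mixing cup standing open on the board's middle line, 46 mm across, 50 mm high. Origin: centre of its underside. Not to be moved.
- thinner: Pale thinner bottle with a paper label and a white cap, 70 mm across, 200 mm high, standing on the bench to the robot's left. Origin: centre of its underside. Not to be moved.
- aerosol: Aluminium can with a pale paper label, 66 mm across, 190 mm high, standing on the bench to the robot's right. Origin: centre of its underside. Not to be moved.
- brush: Paint brush, 200 mm long, lying on the bench beyond the board, roughly along y. Origin: at mid-tool, on the bench. Not to be moved.
- filling_knife: Flat wooden-handled filling knife, 280 mm long, lying on the bench beyond the board, roughly along y. Origin: at mid-tool, on the bench. Not to be moved.
- cap_a: The cap whose centre is cap_a_center; origin: centre of its underside as it lies at the start.
- cap_b: The cap whose centre is cap_b_center; origin: centre of its underside as it lies at the start.
- cap_c: The cap whose centre is cap_c_center; origin: centre of its underside as it lies at the start.
Not all that is in view belongs to the job. Leave any pink look-alike of the cap_b alone. Leave any purple look-alike of the cap_a alone.

How it is judged:
By the outcome, as a careful person would: the job done as asked, in the order asked, and still so for the second after the job is handed in, with the robot touching nothing.
It also fails if it takes over 56 s, if anything falls off the work surface, if the arm or the gripper's body presses on something with over 40 N, if the wrist force passes 120 N, or if a joint passes its speed limit or range.

## Working session

There is one attempt and no reset: what is moved stays moved. The work goes in short steps, Python scripts to look and compute and a tool call to move; the robot and the scene stay as the last step left them, time stands still between calls to the robot, and variables do not carry over. Pictures are saved under pics/ and viewed, at most 10 in all, crops included, and the job is handed in when it is done.

Besides the shell and the picture viewer there is one more tool, called after "Request:" as name(argument=value, ...) on one line, values as JSON. step_arm: Moves the arm, as the interface text tells. Scaled input: -1 to 1 covers 0.5 m each way for a shift and pi/4 rad each way for a turn. Its arguments: {"type":"object","properties":{"targets":{"type":"string"}},"required":["targets"]}

```bash
mkdir -p pics
cat > h.py <<'E'
import numpy as np,cv2
from workcell import bot
def K(n):
    i=bot.camera_info(n); f=210/np.tan(np.radians(i["vertical_fov"])/2)
    return np.array([[f,0,i["cx"]],[0,f,i["cy"]],[0,0,1]]),np.array(i["D"],float),np.array(i["pose"])
def ray(n,uv,z,k=None):
    k_,D,P=k or K(n)
    p=cv2.undistortPoints(np.array(uv,float).reshape(-1,1,2),k_,D).reshape(-1,2)
    d=np.c_[p[:,0],-p[:,1],-np.ones(len(p))]@P[:3,:3].T
    return P[:3,3]+d*((z-P[2,3])/d[:,2])[:,None]
E
python3 - <<'E'
from h import *
for n in("top","scene"):
    im=bot.camera(n); cv2.imwrite(f"pics/{n}0.png",im[:,:,::-1]); print(n,K(n)[2].round(3).tolist())
o=bot.get_obs();print(o["eef_pos"],o["tool_rot"],o["clock"])
E
```

```text
top [[0.029, 0.99, -0.136, 0.381], [-0.999, 0.03, 0.01, -0.005], [0.014, 0.136, 0.991, 1.205], [0.0, 0.0, 0.0, 1.0]]
scene [[-0.756, -0.398, 0.52, 1.186], [0.655, -0.444, 0.611, 0.768], [-0.012, 0.803, 0.596, 0.833], [0.0, 0.0, 0.0, 1.0]]
[0.14509475 0.47790708 0.23049414] [ 1.46874574e-01  9.89154689e-01 -9.15882400e-04 -1.50563167e-04] 0.1
```

View pics/top0.png

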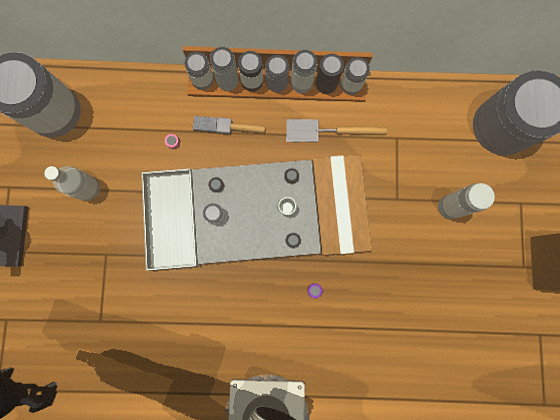

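View pics/scene0.png

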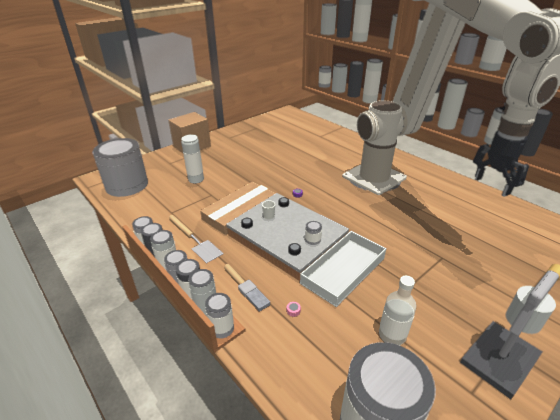

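The top view shows the tray on the left (+y, about px 170,220) and the carton on the right. Three black caps lie on the board at (216,185), (292,176) and (293,240). The tin is at (213,213) and the cup at (288,207). The purple-ringed (315,291) and pink-ringed (172,141) look-alikes lie on the bench and are to be left alone. I'll confirm this in one enlarged crop and measure.

Run:
```python
from h import *
im=cv2.imread("pics/top0.png"); k=K("top")
c=im[120:310,130:390]; cv2.imwrite("pics/crop.png",cv2.resize(c,None,fx=3,fy=3,interpolation=cv2.INTER_CUBIC))
g=im.max(2); 
m=((g<75)*255).astype(np.uint8)
n,l,s,ce=cv2.connectedComponentsWithStats(m)
for i in range(1,n):
    x,y=ce[i]
    if 60<s[i,4]<600 and 140<x<380 and 150<y<300: print(s[i].tolist(),ce[i].round(1),ray("top",[ce[i]],.06,k).round(4)[0])
# board corner picks (top edge), tin top, cup top
P=lambda uv,z:ray("top",uv,z,k).round(4)[:,:2].tolist()
print("tin top",P([(213,213)],.105),"cup",P([(288,206)],.1))
```

```text
[285, 169, 14, 15, 63] [291.3 176.7] [ 0.6231 -0.0468  0.06  ]
tin top [[0.5148, 0.1483]] cup [[0.539, -0.039]]
```

View pics/crop.png

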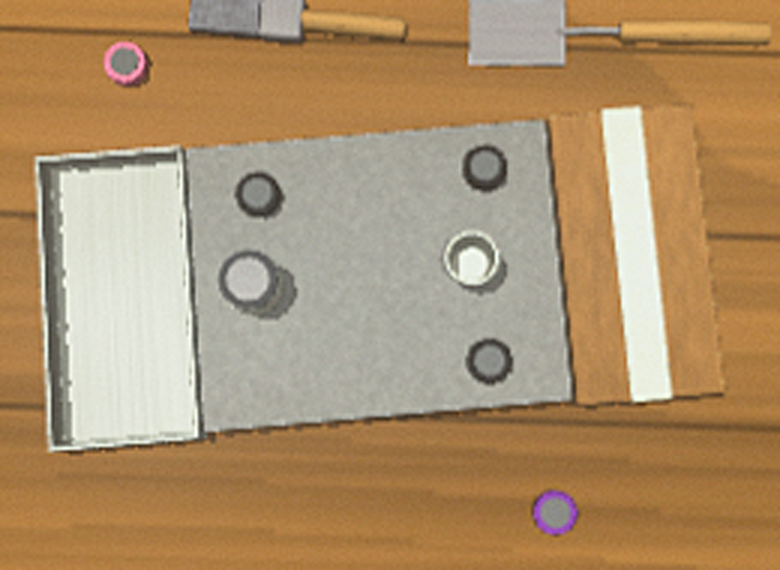

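The crop shows exactly three black caps on the board. The lower one at crop (490,360) is cap_a (alone, near the robot). The upper two at (258,193) and (485,167) are b and c. The ringed pink and purple ones are on the bench and stay untouched.

Run:
```python
from h import *
k=K("top")
def P(uv,z): return ray("top",[(u/3+130-1/3,v/3+120-1/3) for u,v in uv],z,k)[:,:2]
C=P([(186,149),(548,120),(573,402),(202,434)],.05); print(C.round(3).tolist())
ctr=C.mean(0); y=((C[0]-C[1])+(C[3]-C[2])); y/=np.linalg.norm(y); x=np.array([y[1],-y[0]])
print("ctr",ctr,"yaw",np.degrees(np.arctan2(x[1],x[0])))
print(np.linalg.norm(C[0]-C[1]),np.linalg.norm(C[1]-C[2]))
for n,q,z in[("b",(258,193),.066),("c",(485,167),.066),("a",(490,360),.066),("tin",(248,279),.105),("cup",(471,258),.1)]:
    p=P([q],z)[0]; print(n,p.round(4),"board",((p-ctr)@x).round(4),((p-ctr)@y).round(4))
for d in(-.08,.08):
  for t in(-.1,0,.12,.16,.19): print(d,t,(ctr+d*x+t*y).round(4))
```

```text
[[0.637, 0.218], [0.673, -0.103], [0.423, -0.129], [0.387, 0.19]]
ctr [0.53012597 0.04428746] yaw 6.546804414915613
0.322668293019299 0.2513845952376709
b [0.5961 0.1505] board 0.0776 0.098
c [ 0.6255 -0.0467] board 0.0844 -0.1013
a [ 0.4567 -0.0552] board -0.0843 -0.0905
tin [0.5156 0.15  ] board -0.0023 0.1067
cup [ 0.5398 -0.0356] board 0.0005 -0.0805
-0.08 -0.1 [ 0.462  -0.0642]
-0.08 0 [0.4506 0.0352]
-0.08 0.12 [0.437  0.1544]
-0.08 0.16 [0.4324 0.1941]
-0.08 0.19 [0.429  0.2239]
0.08 -0.1 [ 0.621  -0.0459]
0.08 0 [0.6096 0.0534]
0.08 0.12 [0.5959 0.1726]
0.08 0.16 [0.5914 0.2124]
0.08 0.19 [0.5879 0.2422]
```

Board yaw is about 6.5°. I'll push b first, then c (same lane), then a, using the two part-open fingers as a cradle set across the push direction.

Request:
step_arm(targets="-0.44 0.913 -0.75 -0.06 0 0 -1; -0.44 0.913 -0.75 -0.06 0 0 -1; -0.44 0.913 -0.75 -0.06 0 0 -1; -0.44 0.913 -0.75 -0.06 0 0 -1; -0.44 0.913 -0.75 -0.06 0 0 -1; -0.44 0.913 -0.75 -0.06 0 0 -1; -0.44 0.913 -0.75 -0.06 0 0 -1; -0.44 0.913 -0.75 -0.06 0 0 -1; -0.44 0.913 -0.75 -0.06 0 0 -1; -0.44 0.913 -0.75 -0.06 0 0 -1")

```text
clock: 0.93
eef_pos: [0.4679, 0.2125, 0.2097]
tool_rot: [0.514, 0.858, -0.0, -0.0]
ft_force: [0.7, 1.8, 0.1]
grip_width: 0.0239
grasp_force: 0.0
```

Request:
step_arm(targets="-0.44 0.267 -0.219 -0.14 0 0 -0.48; -0.44 0.267 -0.219 -0.14 0 0 -0.48; -0.44 0.267 -0.219 -0.14 0 0 -0.48; -0.44 0.267 -0.219 -0.14 0 0 -0.48; -0.44 0.267 -0.219 -0.14 0 0 -0.48; -0.44 0.267 -0.219 -0.14 0 0 -0.48; -0.44 0.267 -0.219 -0.14 0 0 -0.48")

```text
clock: 1.52
eef_pos: [0.5999, 0.1037, 0.1384]
tool_rot: [0.667, 0.745, -0.001, -0.001]
ft_force: [-0.4, -0.1, -0.7]
grip_width: 0.024
grasp_force: 0.0
```

Run:
```python
from h import *
im=bot.camera("wrist"); cv2.imwrite("pics/w1.png",im[:,:,::-1])
o=bot.get_obs();print(o["eef_pos"],o["tool_rot"],o["joint_pos"].round(2) if hasattr(o["joint_pos"],"round") else o["joint_pos"])
```

```text
[0.59962481 0.10462607 0.13940232] [ 6.66035404e-01  7.45919312e-01 -7.13165556e-04 -8.43367450e-04] [0.17 0.51 0.15 1.22 0.   1.63]
```

View pics/w1.png

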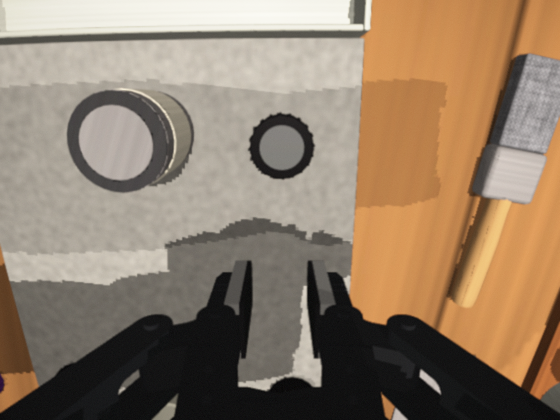

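The wrist view shows cap b at (281,146), centred ahead of the fingers (the gap is near column 280). The tin is at (118,140) and the tray edge at row ~35.

Run:
```python
from h import *
print(ray("wrist",[(281,146)],.067),ray("wrist",[(5,42),(360,33),(350,270)],.05))
```

```text
[[0.59531651 0.15270775 0.067     ]] [[0.42184238 0.19529882 0.05      ]
 [0.63409525 0.22168815 0.05      ]
 [0.65410609 0.06948912 0.05      ]]
```

Request:
step_arm(targets="-0.44 0.003 -0.002 -0.08 0 0 0; -0.44 0.003 -0.002 -0.13 0 0 0; -0.44 0.003 -0.002 -0.16 0 0 0; -0.44 0.003 -0.002 -0.168 0 0 0; -0.44 0.003 -0.002 -0.168 0 0 0")

```text
clock: 1.98
eef_pos: [0.6002, 0.1049, 0.0557]
tool_rot: [0.665, 0.747, -0.001, -0.001]
ft_force: [-0.7, 0.0, 0.5]
grip_width: 0.0241
grasp_force: 0.0
```

Request:
step_arm(targets="-0.44 -0.0024 0.02 0 0 0 0; -0.44 -0.0048 0.04 0 0 0 0; -0.44 -0.0072 0.06 0 0 0 0; -0.44 -0.0096 0.08 0 0 0 0; -0.44 -0.012 0.1 0 0 0 0; -0.44 -0.0144 0.12 0 0 0 0; -0.44 -0.0168 0.14 0 0 0 0; -0.44 -0.0192 0.16 0 0 0 0; -0.44 -0.0216 0.18 0 0 0 0; -0.44 -0.024 0.2 0 0 0 0")

```text
clock: 2.82
eef_pos: [0.5896, 0.2049, 0.056]
tool_rot: [0.666, 0.746, -0.0, -0.0]
ft_force: [0.5, 0.5, 0.3]
grip_width: 0.0242
grasp_force: 0.0
```

Run:
```python
from h import *
im=bot.camera("wrist"); cv2.imwrite("pics/w2.png",im[:,:,::-1])
```

```text
(no output)
```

View pics/w2.png

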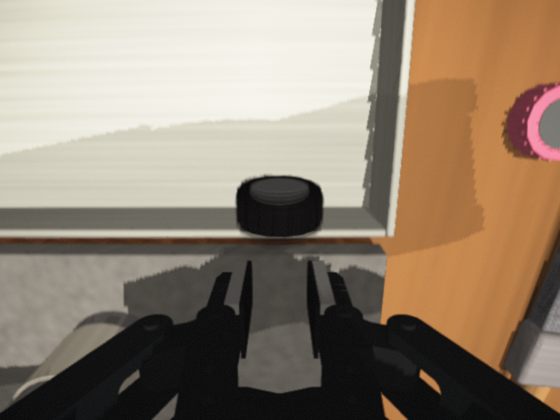

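Cap b at (280,205) has tipped over the edge onto the tray rim. I'll keep pushing to clear it, then lift.

Request:
step_arm(targets="-0.44 -0.0024 0.02 0 0 0 0; -0.44 -0.0048 0.04 0 0 0 0; -0.44 -0.0072 0.06 0 0 0 0; -0.44 -0.0096 0.08 0 0 0 0; -0.44 -0.011 0.09 0 0 0 0; -0.44 -0.011 0.09 0 0 0 0; -0.44 -0.011 0.09 0.08 0 0 0; -0.44 -0.011 0.09 0.16 0 0 0; -0.44 -0.011 0.09 0.2 0 0 0; -0.44 -0.011 0.09 0.2 0 0 0")

```text
clock: 3.7
eef_pos: [0.5878, 0.2499, 0.1631]
tool_rot: [0.666, 0.746, 0.005, 0.003]
ft_force: [1.0, 0.4, 0.0]
grip_width: 0.024
grasp_force: 0.0
```

Run:
```python
from h import *
k=K("top")
print(ray("top",[(485/3+130,167/3+120)],.067,k), bot.get_obs()["eef_pos"])
im=bot.camera("wrist"); a=cv2.resize(im,(400,300)); b=cv2.resize(bot.camera("scene"),(400,300)); cv2.imwrite("pics/w3.png",np.hstack([a,b])[:,:,::-1])
```

```text
[[ 0.62443859 -0.04759019  0.067     ]] [0.58784404 0.24990001 0.16308523]
```

View pics/w3.png

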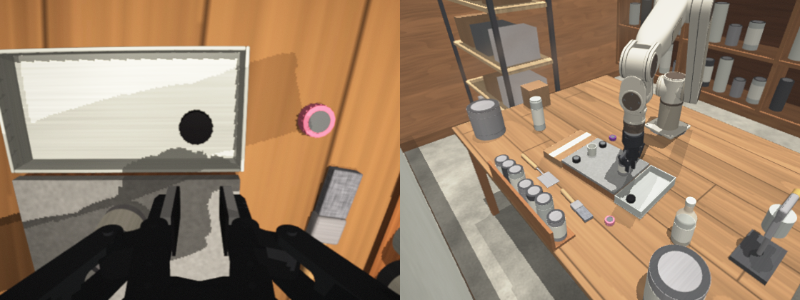

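Left, cap b lies in the tray (wrist crop 196,126). Right, everything else is in place. Next is cap c.

Request:
step_arm(targets="-0.44 0.084 -0.678 -0.046 0 0 0; -0.44 0.084 -0.678 -0.046 0 0 0; -0.44 0.084 -0.678 -0.046 0 0 0; -0.44 0.084 -0.678 -0.046 0 0 0; -0.44 0.084 -0.678 -0.046 0 0 0; -0.44 0.084 -0.678 -0.046 0 0 0; -0.44 0.084 -0.678 -0.046 0 0 0; -0.44 0.084 -0.678 -0.046 0 0 0; -0.44 0.084 -0.678 -0.046 0 0 0; -0.44 0.084 -0.678 -0.046 0 0 0")

```text
clock: 4.63
eef_pos: [0.6247, -0.094, 0.1304]
tool_rot: [0.668, 0.744, -0.001, -0.002]
ft_force: [0.2, 1.4, 0.6]
grip_width: 0.0237
grasp_force: 0.0
```

Run:
```python
from h import *
im=bot.camera("wrist"); cv2.imwrite("pics/w4.png",im[:,:,::-1])
o=bot.get_obs();print(o["eef_pos"],o["tool_rot"])
m=((im.max(2)<60)*255).astype(np.uint8); m[240:]=0
n,l,s,ce=cv2.connectedComponentsWithStats(m)
for i in range(1,n):
    if s[i,4]>500: print(s[i],ce[i].round(),ray("wrist",[(s[i,0]+s[i,2]/2,s[i,1]+s[i,3]/2)],.067))
```

```text
[ 0.62486343 -0.09156362  0.13090789] [ 0.66707399  0.74498857 -0.00094029 -0.00185382]
[   0  100   45   66 1843] [ 23. 132.] [[ 0.47172698 -0.05050338  0.067     ]]
[ 258  115   67   67 1593] [290. 147.] [[ 0.6264887  -0.04308681  0.067     ]]
```

View pics/w4.png

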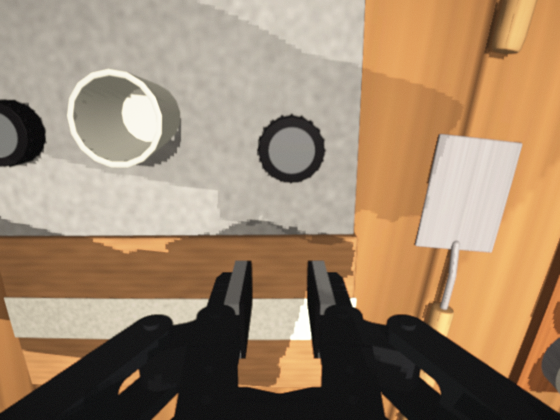

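Cap c is at (291,148), about 10 px right of the finger midline, so I'll shift +7 mm in x. The cup (115,118) is clear.

Request:
step_arm(targets="-0.44 0.014 0.008 -0.05 0 0 0; -0.44 0.014 0.008 -0.11 0 0 0; -0.44 0.014 0.008 -0.145 0 0 0; -0.44 0.014 0.008 -0.151 0 0 0; -0.44 0.014 0.008 -0.151 0 0 0; -0.44 0.0116 0.028 -0.151 0 0 0; -0.44 0.0092 0.048 -0.151 0 0 0; -0.44 0.0068 0.068 -0.151 0 0 0; -0.44 0.0044 0.088 -0.151 0 0 0; -0.44 0.0014 0.113 -0.151 0 0 0")

```text
clock: 5.52
eef_pos: [0.6275, -0.0325, 0.0589]
tool_rot: [0.666, 0.746, 0.001, 0.001]
ft_force: [0.1, -0.8, 0.6]
grip_width: 0.0246
grasp_force: 0.1
```

Request:
step_arm(targets="-0.44 -0.0036 0.03 0 0 0 0; -0.44 -0.0072 0.06 0 0 0 0; -0.44 -0.0108 0.09 0 0 0 0; -0.44 -0.0144 0.12 0 0 0 0; -0.44 -0.018 0.15 0 0 0 0; -0.44 -0.0216 0.18 0 0 0 0; -0.44 -0.0252 0.21 0 0 0 0; -0.44 -0.0288 0.24 0 0 0 0; -0.44 -0.0324 0.27 0 0 0 0; -0.44 -0.036 0.3 0 0 0 0")

```text
clock: 6.35
eef_pos: [0.6088, 0.1178, 0.0576]
tool_rot: [0.666, 0.746, -0.0, -0.0]
ft_force: [-0.7, -0.5, 1.0]
grip_width: 0.0237
grasp_force: 0.1
```

Run:
```python
from h import *
im=bot.camera("wrist"); cv2.imwrite("pics/w5.png",im[:,:,::-1])
```

```text
(no output)
```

View pics/w5.png

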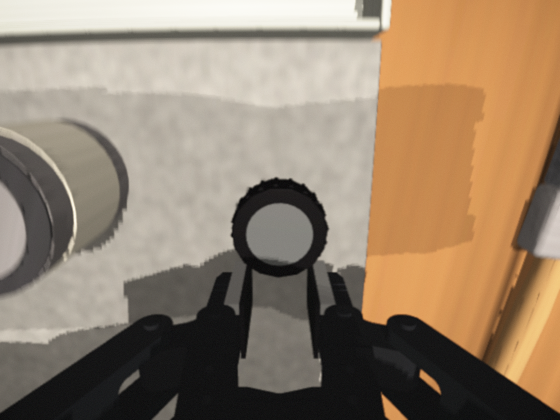

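Cap c at (280,227) sits in the cradle and the tin is clear. Now over the edge.

Request:
step_arm(targets="-0.44 -0.0036 0.03 0 0 0 0; -0.44 -0.0072 0.06 0 0 0 0; -0.44 -0.0108 0.09 0 0 0 0; -0.44 -0.0132 0.11 0 0 0 0; -0.44 -0.0156 0.13 0 0 0 0; -0.44 -0.018 0.15 0 0 0 0; -0.44 -0.0204 0.17 0 0 0 0; -0.44 -0.0228 0.19 0 0 0 0; -0.44 -0.0252 0.21 0 0 0 0; -0.44 -0.0276 0.23 0 0 0 0")

```text
clock: 7.23
eef_pos: [0.5951, 0.2321, 0.0577]
tool_rot: [0.666, 0.746, -0.0, -0.0]
ft_force: [0.5, -0.4, -0.3]
grip_width: 0.0237
grasp_force: 0.0
```

Request:
step_arm(targets="-0.44 -0.0024 0.02 0 0 0 0; -0.44 -0.004 0.036 0 0 0 0; -0.44 -0.004 0.036 0 0 0 0; -0.44 -0.004 0.036 0.06 0 0 0; -0.44 -0.004 0.036 0.14 0 0 0; -0.44 -0.004 0.036 0.2 0 0 0; -0.44 -0.004 0.036 0.2 0 0 0; -0.44 -0.004 0.036 0.2 0 0 0")

```text
clock: 7.9
eef_pos: [0.5951, 0.2497, 0.1608]
tool_rot: [0.666, 0.746, 0.003, 0.001]
ft_force: [0.3, 0.0, -0.2]
grip_width: 0.0235
grasp_force: 0.0
```

Run:
```python
from h import *
im=bot.camera("wrist"); a=cv2.resize(im,(400,300)); b=cv2.resize(bot.camera("scene"),(400,300)); cv2.imwrite("pics/w6.png",np.hstack([a,b])[:,:,::-1])
```

```text
(no output)
```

View pics/w6.png

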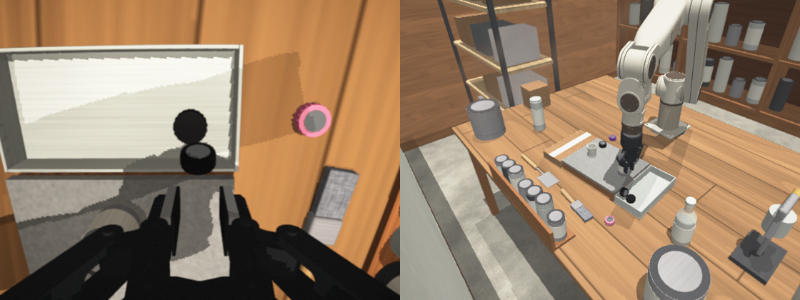

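Run:
```python
from h import *
im=bot.camera("wrist")
k=K("wrist")
m=((im.max(2)<60)*255).astype(np.uint8); 
col=im[:,200:350].max(2)
print(im[180:265:3,275].max(1).tolist()); print(im[180:265:3,215].max(1).tolist(), im[180:265:3,320].max(1).tolist())
for z in(.02,.042,.055): print(z,[ray("wrist",[(277,v)],z,k).round(3)[0,:2].tolist() for v in(155,200,222,243)])
c=np.array([.530,.0443]);y=np.array([-.118,.993]);print("rim board y .165:",(c+.057*np.array([.993,.118])+.165*y).round(3))
cv2.imwrite("pics/z.png",im[130:280,180:360,::-1])
# horizontal extents of dark per row
for v in range(140,250,5):
    r=np.where(im[v,200:350].max(1)<60)[0]; print(v,(r.min()+200,r.max()+200,len(r)) if len(r) else None)
```

```text
[28, 28, 28, 28, 26, 27, 27, 13, 74, 79, 76, 78, 77, 60, 18, 11, 15, 12, 11, 12, 13, 12, 58, 68, 87, 104, 105, 111, 111]
[227, 223, 226, 224, 224, 221, 226, 225, 219, 227, 221, 220, 220, 116, 99, 95, 95, 96, 96, 104, 110, 72, 65, 67, 77, 80, 78, 83, 81] [218, 221, 220, 222, 219, 222, 219, 220, 220, 227, 221, 242, 244, 223, 118, 93, 93, 96, 97, 127, 143, 83, 68, 62, 83, 103, 107, 94, 99]
0.02 [[0.587, 0.281], [0.591, 0.245], [0.593, 0.227], [0.595, 0.208]]
0.042 [[0.587, 0.284], [0.59, 0.252], [0.592, 0.235], [0.594, 0.218]]
0.055 [[0.586, 0.287], [0.59, 0.255], [0.592, 0.239], [0.594, 0.223]]
rim board y .165: [0.567 0.215]
140 None
145 None
150 None
155 (np.int64(261), np.int64(280), 20)
160 (np.int64(254), np.int64(287), 34)
165 (np.int64(250), np.int64(291), 42)
170 (np.int64(249), np.int64(292), 44)
175 (np.int64(247), np.int64(294), 48)
180 (np.int64(248), np.int64(293), 46)
185 (np.int64(249), np.int64(292), 44)
190 (np.int64(251), np.int64(290), 40)
195 (np.int64(255), np.int64(286), 32)
200 (np.int64(264), np.int64(286), 23)
205 (np.int64(262), np.int64(299), 15)
210 (np.int64(258), np.int64(304), 13)
215 (np.int64(257), np.int64(305), 20)
220 (np.int64(256), np.int64(306), 39)
225 (np.int64(256), np.int64(306), 51)
230 (np.int64(257), np.int64(306), 50)
235 (np.int64(258), np.int64(304), 47)
240 (np.int64(263), np.int64(300), 38)
245 (np.int64(271), np.int64(293), 23)
```

Cap c seems to be leaning nose-down between the tray's near wall and cap b. I'll go back behind it and sweep a little lower so it falls flat.

Request:
step_arm(targets="-0.44 0.012 -0.08 0 0 0 0; -0.44 0.012 -0.15 0 0 0 0; -0.44 0.012 -0.15 -0.07 0 0 0; -0.44 0.012 -0.15 -0.14 0 0 0; -0.44 0.012 -0.15 -0.19 0 0 0; -0.44 0.012 -0.15 -0.212 0 0 0; -0.44 0.012 -0.15 -0.212 0 0 0; -0.44 0.012 -0.15 -0.212 0 0 0")

```text
clock: 8.72
eef_pos: [0.5982, 0.1739, 0.0507]
tool_rot: [0.666, 0.746, -0.001, -0.001]
ft_force: [-0.4, -0.4, -0.0]
grip_width: 0.0236
grasp_force: 0.0
```

Request:
step_arm(targets="-0.44 -0.002 0.016 0 0 0 0; -0.44 -0.004 0.032 0 0 0 0; -0.44 -0.006 0.048 0 0 0 0; -0.44 -0.008 0.064 0 0 0 0; -0.44 -0.01 0.08 0 0 0 0; -0.44 -0.012 0.096 0 0 0 0; -0.44 -0.014 0.112 0 0 0 0; -0.44 -0.016 0.128 0 0 0 0; -0.44 -0.018 0.144 0 0 0 0; -0.44 -0.02 0.16 0 0 0 0")

```text
clock: 9.55
eef_pos: [0.5894, 0.2552, 0.052]
tool_rot: [0.666, 0.746, 0.0, 0.0]
ft_force: [1.0, -0.3, -0.1]
grip_width: 0.0236
grasp_force: 0.6
```

```bash
cat > bl.py <<'E'
from h import *
im=bot.camera("wrist"); k=K("wrist"); print(bot.get_obs()["eef_pos"])
m=((im.max(2)<60)*255).astype(np.uint8); m[250:]=0
n,l,s,ce=cv2.connectedComponentsWithStats(m)
for i in range(1,n):
    if s[i,4]>300 and s[i,2]<150: print(s[i],ray("wrist",[(s[i,0]+s[i,2]/2,s[i,1]+s[i,3]/2)],.022,k).round(3))
E
python3 bl.py
```

```text
[0.58916086 0.25685309 0.05193923]
[ 213  169   97   81 5119] [[0.578 0.278 0.022]]
```

Request:
step_arm(targets="-0.44 0 0 0.06 0 0 0; -0.44 0 0 0.12 0 0 0; -0.44 0 -0.02 0.2 0 0 0; -0.44 0 -0.02 0.22 0 0 0; -0.44 0 -0.02 0.22 0 0 0; -0.44 0 -0.02 0.22 0 0 0")

```text
clock: 10.1
eef_pos: [0.5896, 0.2445, 0.1626]
tool_rot: [0.666, 0.746, 0.001, 0.0]
ft_force: [-0.9, 0.1, -0.6]
grip_width: 0.0241
grasp_force: 0.0
```

```bash
python3 bl.py
python3 - <<'E'
from h import *
im=bot.camera("wrist")
for v in range(130,260,5):
    r=np.where(im[v,200:350].max(1)<60)[0]; print(v,(r.min()+200,r.max()+200,len(r)) if len(r) else None, im[v,[215,275,282,325]].max(1))
E
```

```text
[0.58869484 0.24414734 0.1609332 ]
[ 237  130   47   49 1729] [[0.571 0.275 0.022]]
[271 173  45  48 875] [[0.6   0.244 0.022]]
130 (np.int64(260), np.int64(263), 4) [223 225 225 226]
135 (np.int64(249), np.int64(275), 27) [226  33 224 225]
140 (np.int64(244), np.int64(280), 37) [227  31 171 228]
145 (np.int64(241), np.int64(283), 43) [224  32  28 225]
150 (np.int64(239), np.int64(284), 46) [227  32  30 225]
155 (np.int64(239), np.int64(284), 46) [224  30  29 224]
160 (np.int64(240), np.int64(284), 45) [224  30  30 221]
165 (np.int64(241), np.int64(282), 42) [227  27  42 226]
170 (np.int64(245), np.int64(278), 34) [221  28 210 218]
175 (np.int64(250), np.int64(303), 42) [227 145 215 214]
180 (np.int64(279), np.int64(311), 33) [223 220  12 218]
185 (np.int64(276), np.int64(314), 25) [221  67  32 218]
190 (np.int64(274), np.int64(316), 17) [220  17  49 218]
195 (np.int64(273), np.int64(317), 13) [222  28 121 218]
200 (np.int64(273), np.int64(317), 12) [224  25 121 224]
205 (np.int64(274), np.int64(316), 11) [219  24 120 221]
210 (np.int64(276), np.int64(314), 14) [218  98  37 239]
215 (np.int64(280), np.int64(310), 23) [182 101  11 168]
220 (np.int64(288), np.int64(301), 14) [ 94  93  94 111]
225 None [ 94  96  95 113]
230 None [104 104 102 123]
235 None [82 75 71 88]
240 (np.int64(329), np.int64(333), 4) [64 67 66 63]
245 None [73 85 91 84]
250 None [ 79 109 103 105]
255 None [ 76 111 110 112]
```

Both caps now lie flat in the tray. Now cap a.

Request:
step_arm(targets="-0.44 -0.254 -0.688 -0.04 0 0 0; -0.44 -0.254 -0.688 -0.04 0 0 0; -0.44 -0.254 -0.688 -0.04 0 0 0; -0.44 -0.254 -0.688 -0.04 0 0 0; -0.44 -0.254 -0.688 -0.04 0 0 0; -0.44 -0.254 -0.688 -0.04 0 0 0; -0.44 -0.254 -0.688 -0.04 0 0 0; -0.44 -0.254 -0.688 -0.04 0 0 0; -0.44 -0.254 -0.688 -0.04 0 0 0; -0.44 -0.254 -0.688 -0.04 0 0 0")

```text
clock: 11.03
eef_pos: [0.4582, -0.104, 0.1395]
tool_rot: [0.669, 0.744, -0.002, -0.002]
ft_force: [-0.9, 0.4, 0.9]
grip_width: 0.0237
grasp_force: 0.0
```

```bash
sed -i 's/\.022,k/.067,k/' bl.py; python3 bl.py; python3 -c "from h import *;print(bot.get_obs()['tool_rot'],bot.get_obs()['eef_pos'])"
```

```text
[ 0.45961103 -0.10181157  0.13986444]
[ 254  111   64   64 1382] [[ 0.458 -0.052  0.067]]
[ 0.66795162  0.74420146 -0.00113173 -0.00188464] [ 0.45961103 -0.10181157  0.13986444]
```

Request:
step_arm(targets="-0.44 0.008 0.008 -0.06 0 0 0; -0.44 0.008 0.008 -0.12 0 0 0; -0.44 0.008 0.008 -0.162 0 0 0; -0.44 0.008 0.008 -0.17 0 0 0; -0.44 0.008 0.008 -0.17 0 0 0; -0.44 0.0056 0.028 -0.17 0 0 0; -0.44 0.0032 0.048 -0.17 0 0 0; -0.44 0.0008 0.068 -0.17 0 0 0; -0.44 -0.0016 0.088 -0.17 0 0 0; -0.44 -0.0046 0.113 -0.17 0 0 0")

```text
clock: 11.92
eef_pos: [0.4605, -0.0421, 0.0577]
tool_rot: [0.666, 0.746, 0.001, 0.001]
ft_force: [0.5, 0.2, -0.7]
grip_width: 0.0238
grasp_force: 0.1
```

Request:
step_arm(targets="-0.44 -0.0036 0.03 0 0 0 0; -0.44 -0.0072 0.06 0 0 0 0; -0.44 -0.0108 0.09 0 0 0 0; -0.44 -0.0144 0.12 0 0 0 0; -0.44 -0.018 0.15 0 0 0 0; -0.44 -0.0216 0.18 0 0 0 0; -0.44 -0.0252 0.21 0 0 0 0; -0.44 -0.0288 0.24 0 0 0 0; -0.44 -0.0324 0.27 0 0 0 0; -0.44 -0.036 0.3 0 0 0 0")

```text
clock: 12.75
eef_pos: [0.4419, 0.1085, 0.0576]
tool_rot: [0.665, 0.746, 0.001, 0.0]
ft_force: [-0.5, -0.3, -0.2]
grip_width: 0.0239
grasp_force: 0.1
```

```bash
python3 bl.py
```

```text
[0.44176237 0.11076834 0.05764558]
[ 231  178   97   72 2979] [[0.438 0.143 0.067]]
```

Request:
step_arm(targets="-0.44 -0.0036 0.03 0 0 0 0; -0.44 -0.0072 0.06 0 0 0 0; -0.44 -0.0096 0.08 -0.004 0 0 0; -0.44 -0.012 0.1 -0.008 0 0 0; -0.44 -0.0144 0.12 -0.008 0 0 0; -0.44 -0.0168 0.14 -0.008 0 0 0; -0.44 -0.0192 0.16 -0.008 0 0 0; -0.44 -0.0216 0.18 -0.008 0 0 0; -0.44 -0.024 0.2 -0.008 0 0 0; -0.44 -0.0264 0.22 -0.008 0 0 0")

```text
clock: 13.63
eef_pos: [0.4286, 0.2177, 0.0527]
tool_rot: [0.666, 0.746, -0.0, -0.0]
ft_force: [-0.2, -0.3, -0.3]
grip_width: 0.0241
grasp_force: 0.0
```

Request:
step_arm(targets="-0.44 -0.0024 0.02 0 0 0 0; -0.44 -0.0045 0.038 0 0 0 0; -0.44 -0.0045 0.038 0 0 0 0; -0.44 -0.0045 0.038 0.06 0 0 0; -0.44 -0.0045 0.02 0.14 0 0 0; -0.44 -0.0045 0 0.22 0 0 0; -0.44 -0.0045 0 0.22 0 0 0; -0.44 -0.0045 0 0.22 0 0 0")

```text
clock: 14.3
eef_pos: [0.4285, 0.2172, 0.1655]
tool_rot: [0.666, 0.746, 0.003, 0.001]
ft_force: [0.0, 0.4, -0.8]
grip_width: 0.0239
grasp_force: 0.0
```

```bash
sed -i 's/\.067,k/.022,k/' bl.py; python3 bl.py;  python3 - <<'E'
from h import *
a=bot.camera("wrist"); t=bot.camera("top")[120:310,130:390]; s=bot.camera("scene")[130:370,120:440]
out=np.hstack([cv2.resize(a,(400,300)),cv2.resize(s,(400,300))]); cv2.imwrite("pics/fin.png",np.vstack([out,np.hstack([cv2.resize(t,(410,300)),np.zeros((300,390,3),np.uint8)])])[:,:,::-1])
E
```

```text
[0.42711794 0.21674589 0.16356863]
[ 433  120   77   89 3020] [[0.578 0.259 0.022]]
[ 255  140   46   48 1671] [[0.424 0.242 0.022]]
```

View pics/fin.png

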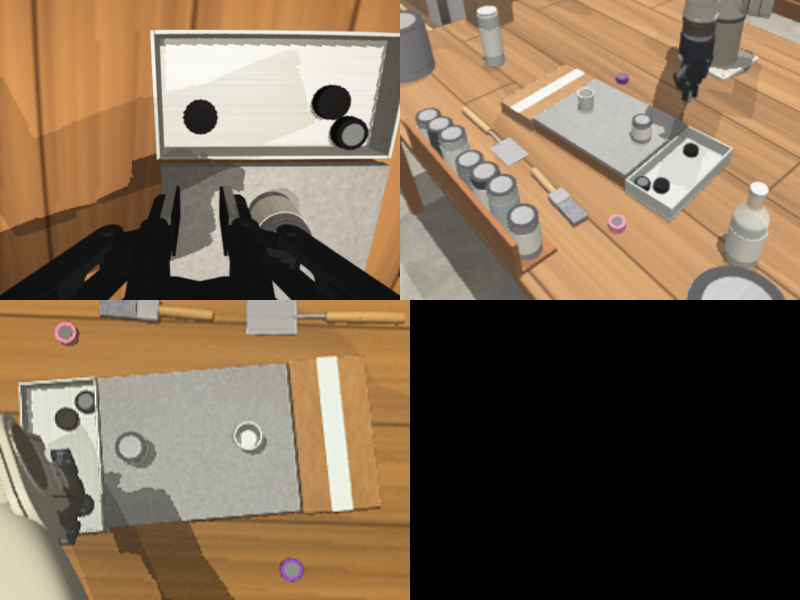

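All three caps are in the tray (wrist tile at 200,117; 331,101; 349,133). The tin, cup, tools and look-alikes haven't moved, and the gripper is clear and touching nothing.

```bash
python3 -c "from workcell import bot; print(bot.job_done())"
```

```text
the job is handed in; nothing more can be done
None
```

All three caps were swept along the board into the tray and the job is handed in at about 14.5 s on the robot's clock; cap c first lodged against the tray's near wall and needed a second push, and the final pictures show nothing else moved.

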